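Refit the top burr of a coffee grinder

ROBOT

A 6-joint arm with a two-finger parallel gripper is mounted at the origin on a cart in front of the work surface, level with it; the furniture and walls round the work are solid. World frame = base frame: x ahead of the robot, y to its left, z up, the work surface at z = 0. Lengths are in mm, angles in degrees, forces in N, time in s.
With the tool pointing down it reaches from about 300 to 875 mm from the base axis. Payload 6.4 kg.
Tool frame: the origin (TCP) lies midway between the tips of the shut fingers; the grasp point (between the pads) lies 19 mm behind it; z points along the fingers, y is the line along which they close (so a half turn about z gives the same grasp; the last joint's range is limited). The gripper opens to 88 mm and grips with 3 to 60 N. Pads are 18 mm wide; open, the fingers measure 123 mm over their backs; the gripper's body (75 mm by 187 mm) begins 45 mm behind the grasp point.
Start: joints at [59.456, 10.359, 92.074, -0, 77.567, -11.82], TCP at [184.572, 544.586, 238.714] pointing down, gripper open.
Joint ranges: [-171.53, 171.53], [-51.25, 118.39], [17.06, 147.69], [-65.23, 245.23], [0, 150.52], [-178.68, 178.68]. Speed limits (degrees/s): [147.25, 147.25, 172.46, 180, 180, 180].

INTERFACE

Orientations are given as [roll, pitch, yaw] about the fixed x, y, z axes, in that order (R = Rz(yaw) Ry(pitch) Rx(roll)).
In Python, from workcell import env gives the robot as it stands. The module is installed in compiled form; this text tells all that it offers.
- The arm moves only by the tool arm_command, never from a script. Its argument "increments" is one flat list of numbers, 5 for each row, row after row: the shift along the world's x, y, z in m, then the turn about the world's z in rad, then the opening, from -1 (shut) to 1 (fully open). In form: [x, y, z, yaw, hand, x, y, z, yaw, hand, ...]. A call has 1 to 20 rows; each row is the pose to reach, as a shift and turn from the pose commanded when the call began; what a row does not reach only later rows make up. A row lasts 1/12 s, in which the tool goes at most 41.7 mm and 7.16 degrees, less where a joint would pass 70% of its speed; a pose out of reach is approached as far as the arm can. A call with a gripper value outside its range is refused whole. The fingers move at their own pace and stop on an object; the grip force is fixed at half the most. Time passes only in rows, so rows that repeat a pose let the fingers close. It gives the time, the measured TCP pose, the force, the opening and the grip force at its end, in the units of the state.
- env.read_state(): the state, without advancing time (a new reading comes with each control period).
- env.camera(name): name is "scene" or "top" or "wrist"; returns a dict with "img" (384x512x3 uint8, red, green, blue), "depth" (384x512 float32, mm along the optical axis (not along the pixel's ray), 0 where there is no reading), "camera_matrix" (3x3 intrinsics, pixels), "position" and "rotation" of the camera in the world; the wrist camera has in their place "tool_from_camera" (4x4, takes a point from camera to tool coordinates, whose origin is the TCP and whose axes are the flange's). Camera axes: x right, y up, looking along -z (the intrinsics and any distortion apply to the point x, -y, -z); pixel columns grow to the right and rows downward; lengths in mm; the calibration is good to about 2 mm. A picture is of the moment at which its call begins: read the wrist's pose just before it.
- env.job_done(): hands the job in; it is judged then, once.
Trained networks look in the newest picture that a camera, given by its name, has taken for a name from the list of things; names that differ only in an ending like _2 or _b are one class to them, and where a whole thing is asked for, a point or a joint stands for the part that bears it (a point fixed in the world has none). Each returns a list of dicts, best first, with "p" (0 to 1); they miss things now and then, are a little off and sometimes report something else, mostly with a low value. They report only what shows in the picture. A call takes as long as a camera call.
- env.find_in(name, camera): "position" ([x, y, z] in mm, in world coordinates, good to about 4 mm: the middle of the surface that is visible of it).
The state is a dict: "clock": time; "q": joint angles; "dq": joint speeds; "joint_efforts": joint torques, N m; "tool_pos": TCP position; "tcp_rot": TCP orientation; "contact_force": force on the tool from outside, world axes, zero at the start; "ft_torque": the same for the moment, N m; "grip_width": finger opening in mm; "grasp_force": force on a finger pad.
Only numpy, scipy, OpenCV 4.12 (cv2) and the standard library are available. Lean on these libraries where they do the work, as an engineer would, in place of code of your own. Each camera call takes 0.05 s, during which the arm holds its last target. There are 200 camera calls.

TASK

The coffee grinder has been cleaned and its top burr carrier lies on the chopping board. Set the carrier in the grinder's throat, turn it under light pressure until its lugs drop into the slots of the ring, then press it down against the spring and turn it clockwise to the stop so that it springs up and stays locked when you let go. Be gentle: never force it, and leave everything else where it stands.

Things in the scene. Friction and masses are not known exactly. Their poses are not given: they have to be found in the camera images.
- carrier: Top burr carrier: dark grey ring 51 mm tall with a finger bar, about 0.2 kg, standing upright on the chopping board. Origin: centre of its underside; z up along its axis. Skirt 57 mm across (49 mm at its foot, bevelled over 4.5 mm), then four lugs, then a hub 52 mm across up to 22 mm. Four sound ways round, 90 degrees apart.
- finger_bar (a point): On the carrier's axis, 40 mm above its origin: the straight bar to grip from above, 52 mm long along the carrier's x, 12 mm thick in y, from 22 to 51 mm above the origin.
- lugs (a point): On the carrier's axis, 8 mm above its origin, level with the undersides of the four lugs. They stand at 45 degrees to the carrier's x and y axes, reach 36.5 mm from the axis, are 7.4 mm wide and 5 mm tall.
- grinder: Coffee grinder, hopper off: 170 x 126 mm on plan, 175 mm tall, does not move. Origin: on the worktop under the throat; z up along the throat's axis, x to its back. The front with the grounds bin faces the robot, more or less.
- throat (a point): Centre of the throat's mouth, level with the top of the grey ridged ring (92 mm across), the grinder's highest part. Bore 60 mm across; four slots, 90 degrees apart, 12.5 mm wide at the bore and wider outwards, reach 38.5 mm from the axis. The ring stands at the last grind setting: slots at any angle to the grinder. It is stiff (0.9 N m). While the lugs ride on it, the carrier's origin is 8 mm below this point.
- sprung_seat (a point): Centre of the spring seat on which the carrier's underside lands, 12 mm below the mouth. Pushes up with 3.4 N, rising to 7.4 N when pressed 10 mm down, where it ends hard. Pressed 7 to 10 mm, the lugs pass under the ring's 6 mm ledges and the carrier can turn clockwise (seen from above): pockets lie 40 degrees on, a stop 5 degrees behind. Pressure off, the lugs rise into them: origin 15.5 mm below the mouth.
- board: Wooden chopping board, 230 x 340 x 21 mm, does not move; origin at the centre of its underside, y along its length.
- hopper: Bystander: clear bean hopper with black lid, 120 mm across, 115 mm tall, standing to the right of the grinder; origin at the centre of its underside.
- brush: Bystander: small cleaning brush, 150 mm long, lying at the left end of the board; origin in its middle, underside.
- mug: Bystander: green and white mug, 86 mm across, 88 mm tall, to the right of the grinder, nearer the front edge; origin at the centre of its underside.
- teaspoon: Bystander: teaspoon, 138 mm long, on the worktop between board and grinder; origin in its middle, underside.

How it is judged:
By the outcome, as a careful person would: the job done as asked, in the order asked, and still so for the second after the job is handed in, with the robot touching nothing.
It also fails if it takes over 72 s, if anything falls off the work surface, if the arm or the gripper's body presses on something with over 40 N, if the wrist force passes 120 N, or if a joint passes its speed limit or range.

## Working session

There is one attempt and no reset: what is moved stays moved. The work goes in short steps, Python scripts to look and compute and a tool call to move; the robot and the scene stay as the last step left them, time stands still between calls to the robot, and variables do not carry over. Pictures are saved under pics/ and viewed, at most 10 in all, crops included, and the job is handed in when it is done.

Besides the shell and the picture viewer there is one more tool, called after "Emit:" in YAML: its name, and indented under it one key for each argument. arm_command: Moves the arm, as the interface text tells. Its arguments: {"type":"object","properties":{"increments":{"type":"array","items":{"type":"number"}}},"required":["increments"]}

```bash
mkdir -p pics; cat > h.py <<'E'
import numpy as np, cv2
from workcell import env
def cloud(c, T=None):
    K=c["camera_matrix"]; d=c["depth"]; v,u=np.mgrid[:d.shape[0],:d.shape[1]]
    P=np.stack([(u-K[0,2])/K[0,0]*d, -(v-K[1,2])/K[1,1]*d, -d],-1)
    if T is None: R,t=np.array(c["rotation"]),np.array(c["position"])
    else: R,t=T[:3,:3],T[:3,3]
    W=P@R.T+t; W[d<=0]=np.nan; return W
def wristT(s,c):
    from scipy.spatial.transform import Rotation as Ro
    T=np.eye(4);T[:3,:3]=Ro.from_euler('xyz',s["tcp_rot"],degrees=True).as_matrix();T[:3,3]=s["tool_pos"]
    return T@np.array(c["tool_from_camera"])
E
python3 - <<'E'
from h import *
s=env.read_state(); print(s)
a=env.camera("top"); 
for n in ["carrier","finger_bar","lugs","throat","grinder","board","hopper","mug","brush"]:
    r=env.find_in(n,"top"); print(n,[(np.round(x["position"]).tolist(),round(x["p"],2)) for x in r[:2]])
b=env.camera("wrist")
cv2.imwrite("pics/top.png",a["img"][...,::-1]); cv2.imwrite("pics/w.png",b["img"][...,::-1])
print(a["position"],a["rotation"],a["camera_matrix"],b["tool_from_camera"])
E
```

```text
{'clock': 0.0, 'q': array([ 5.94544746e+01,  1.03986410e+01,  9.21311191e+01,  1.40767271e-03,
        7.75677418e+01, -1.18188862e+01]), 'dq': array([-0.02181119,  0.14520523, -0.09507899, -0.11259067, -0.06194183,
       -0.0218943 ]), 'joint_efforts': array([-6.55848726e-04, -4.33864152e+01, -3.41841745e+01,  7.01651978e-02,
        3.87954328e-02, -7.89281626e-05]), 'tool_pos': array([184.29489187, 544.10573642, 237.84659176]), 'tcp_rot': array([-1.79904847e+02, -2.13152088e-02,  1.61273039e+02]), 'contact_force': array([0.24264154, 0.46023266, 0.05190169]), 'ft_torque': array([ 0.01445022,  0.01923891, -0.00273175]), 'grasp_force': 0.0, 'grip_width': 88.28371978868329}
carrier [([422.0, 205.0, 45.0], 0.57)]
finger_bar [([424.0, 210.0, 43.0], 0.81)]
lugs [([428.0, 213.0, 46.0], 0.78)]
throat [([535.0, -86.0, 146.0], 0.68)]
grinder [([538.0, -91.0, 145.0], 0.76)]
board [([481.0, 289.0, 21.0], 0.93), ([426.0, 209.0, 46.0], 0.69)]
hopper [([592.0, -419.0, 105.0], 0.8), ([482.0, 62.0, 2.0], 0.35)]
mug [([438.0, -386.0, 39.0], 0.69)]
brush []
[ 282.35815842   -7.32003852 1269.5341869 ] [ 10.90068931  -1.31483169 -89.64634855] [[397.23358456   0.         255.75004345]
 [  0.         397.23358456 191.3246853 ]
 [  0.           0.           1.        ]] [[-1.22845234e-04  9.58508346e-01  2.85064442e-01  7.38971976e+01]
 [ 9.99999927e-01  2.21165834e-04 -3.12715510e-04 -1.26383077e-01]
 [-3.62786942e-04  2.85064383e-01 -9.58508302e-01 -1.45608358e+02]
 [ 0.00000000e+00  0.00000000e+00  0.00000000e+00  1.00000000e+00]]
```

View pics/top.png

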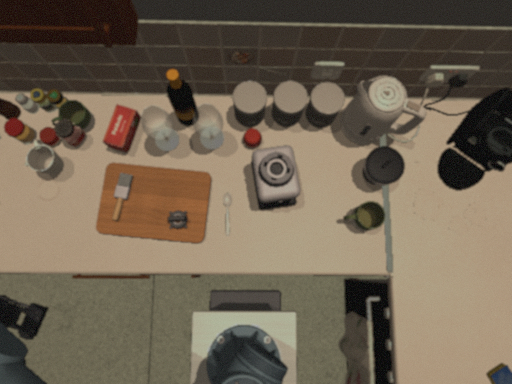

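The top view shows the carrier at (177,218) on the board, the grinder throat at (276,170), the teaspoon at (227,213), the brush at (121,195), and the mug and hopper on the right. Next I move the wrist camera over the carrier.

Emit:
arm_command:
  increments: [0.02,-0.028,0,0,1,0.04,-0.056,0,0,1,0.06,-0.084,0,0,1,0.08,-0.112,0,0,1,0.1,-0.14,0,0,1,0.12,-0.168,0,0,1,0.14,-0.196,0,0,1,0.16,-0.224,0,0,1,0.18,-0.252,-0.01,0,1,0.2,-0.28,-0.02,0,1,0.22,-0.308,-0.03,0,1,0.235,-0.325,-0.04,0,1,0.24,-0.334,-0.045,0,1,0.24,-0.334,-0.045,0,1,0.24,-0.334,-0.045,0,1,0.24,-0.334,-0.045,0,1]

```text
clock: 1.88
tool_pos: [424.1, 211.6, 194.2]
tcp_rot: [180.0, 0.0, 161.3]
contact_force: [-0.0, 0.3, -0.4]
grip_width: 88.1
grasp_force: 0.0
```

```bash
cat >> h.py <<'E'
from scipy.spatial.transform import Rotation as Ro
def worldT(c):
    T=np.eye(4);T[:3,:3]=Ro.from_euler('xyz',np.ravel(c["rotation"]),degrees=True).as_matrix();T[:3,3]=c["position"];return T
def rect(W,xy,r,z0,z1):
    m=(np.hypot(W[...,0]-xy[0],W[...,1]-xy[1])<r)&(W[...,2]>z0)&(W[...,2]<z1)
    return W[m]
E
python3 - <<'E'
from h import *
s=env.read_state(); print(s["tool_pos"],s["tcp_rot"],s["clock"])
b=env.camera("wrist"); W=cloud(b,wristT(s,b)); cv2.imwrite("pics/w1.png",b["img"][...,::-1])
for n in ["finger_bar","lugs"]: print(n,[(np.round(x["position"],1).tolist(),round(x["p"],2)) for x in env.find_in(n,"wrist")[:2]])
P=rect(W,(425,210),60,64,80); print(len(P),np.median(P,0)); print(cv2.minAreaRect(P[:,:2].astype(np.float32)))
print("board z",np.median(rect(W,(425,210),110,10,30)[:,2]))
a=env.camera("top"); V=cloud(a,worldT(a))
Q=rect(V,(540,-90),70,168,185); print(len(Q),np.median(Q,0),cv2.minEnclosingCircle(Q[:,:2].astype(np.float32)),cv2.minAreaRect(rect(V,(540,-90),110,120,168)[:,:2].astype(np.float32)))
E
```

```text
[424.08055845 211.61604112 194.20344981] [1.79966276e+02 2.37378816e-03 1.61327203e+02] 1.8833
finger_bar [([418.1, 210.4, 43.7], 0.6)]
lugs [([423.2, 210.4, 45.1], 0.85), ([412.1, 56.4, 3.4], 0.45)]
579 [426.64976287 209.85658972  71.18589725]
((427.7861633300781, 209.33554077148438), (12.739936828613281, 51.69874954223633), 4.15957498550415)
board z 20.00014663499627
434 [562.07733132 -88.47809097 174.23156338] ((563.507080078125, -88.821533203125), 47.8463134765625) ((556.3947143554688, -90.48373413085938), (165.46034240722656, 126.13384246826172), 9.661327362060547)
```

View pics/w1.png

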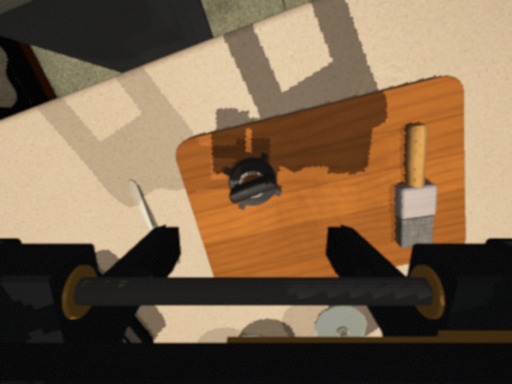

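Wrist view: the carrier is at (253,185) with its bar tilted up to the right. The bar measures 12.7 × 51.7 mm at (428,209) with its top at z≈71, which matches the given sizes. I turn the tool onto the bar and look again.

Emit:
arm_command:
  increments: [0.004,-0.002,0,-0.12,1,0.004,-0.002,0,-0.24,1,0.004,-0.002,0,-0.36,1,0.004,-0.002,0,-0.48,1,0.004,-0.002,0,-0.6,1,0.004,-0.002,0,-0.72,1,0.004,-0.002,0,-0.84,1,0.004,-0.002,0,-0.96,1,0.004,-0.002,0,-1.08,1,0.004,-0.002,0,-1.173,1,0.004,-0.002,0,-1.173,1,0.004,-0.002,0,-1.173,1,0.004,-0.002,0,-1.173,1]

```text
clock: 3.17
tool_pos: [428.4, 208.9, 193.9]
tcp_rot: [180.0, -0.0, 94.3]
contact_force: [1.0, -0.0, 0.1]
grip_width: 88.2
grasp_force: 0.0
```

```bash
python3 - <<'E'
from h import *
s=env.read_state(); print(s["tool_pos"],s["tcp_rot"],s["clock"])
b=env.camera("wrist"); W=cloud(b,wristT(s,b))
P=rect(W,(428,209),60,64,80); print(len(P),np.median(P,0)); print(cv2.minAreaRect(P[:,:2].astype(np.float32)))
P=rect(W,(428,209),45,30,36); print(len(P),cv2.minEnclosingCircle(P[:,:2].astype(np.float32)))
E
```

```text
[428.43301625 208.92274677 193.87110618] [ 1.79987009e+02 -4.59411587e-03  9.42650116e+01] 3.1667
550 [427.48989097 211.41974216  71.20372107]
((427.6638488769531, 210.32249450683594), (11.726079940795898, 50.897369384765625), 3.9243853092193604)
362 ((427.6841125488281, 209.63714599609375), 36.44791793823242)
```

Emit:
arm_command:
  increments: [-0.0006,0.001,-0.03,0,1,-0.0006,0.001,-0.06,0,1,-0.0006,0.001,-0.09,0,1,-0.0006,0.001,-0.115,0,1,-0.0006,0.001,-0.135,0,1,-0.0006,0.001,-0.144,0,1,-0.0006,0.001,-0.147,0,1,-0.0006,0.001,-0.147,0,0.3,-0.0006,0.001,-0.147,0,-0.4,-0.0006,0.001,-0.147,0,-1,-0.0006,0.001,-0.147,0,-1,-0.0006,0.001,-0.147,0,-1,-0.0006,0.001,-0.147,0,-1,-0.0006,0.001,-0.147,0,-1,-0.0006,0.001,-0.147,0,-1,-0.0006,0.001,-0.147,0,-1,-0.0006,0.001,-0.147,0,-1,-0.0006,0.001,-0.147,0,-1]

```text
clock: 4.72
tool_pos: [427.9, 209.6, 46.7]
tcp_rot: [-180.0, 0.0, 94.1]
contact_force: [-0.0, 0.6, -0.1]
grip_width: 16.8
grasp_force: 0.0
```

Emit:
arm_command:
  increments: [0,0,0,0,-1,0,0,0,0,-1,0,0,0,0,-1,0,0,0,0,-1,0,0,0.003,0,-1,0,0,0.01,0,-1,0,0,0.03,0,-1,0,0,0.06,0,-1,0,0,0.09,0,-1,0,0,0.12,0,-1,0,0,0.15,0,-1,0,0,0.18,0,-1,0,0,0.21,0,-1,0,0,0.22,0,-1,0,0,0.22,0,-1]

```text
clock: 5.97
tool_pos: [429.5, 209.9, 269.8]
tcp_rot: [179.6, -0.0, 94.1]
contact_force: [-0.7, -1.2, -2.1]
grip_width: 11.8
grasp_force: 30.0
```

Emit:
arm_command:
  increments: [0.008,-0.02,0.004,0,-1,0.018,-0.047,0.008,0,-1,0.028,-0.074,0.012,0,-1,0.038,-0.101,0.016,0,-1,0.048,-0.128,0.02,0,-1,0.058,-0.155,0.024,0,-1,0.068,-0.182,0.028,0,-1,0.078,-0.209,0.028,0,-1,0.088,-0.236,0.028,0,-1,0.098,-0.263,0.028,0,-1,0.108,-0.29,0.028,0,-1,0.118,-0.317,0.028,0,-1,0.128,-0.34,0.028,0,-1,0.134,-0.353,0.028,0,-1,0.134,-0.355,0.028,0,-1,0.134,-0.355,0.028,0,-1,0.134,-0.355,0.028,0,-1,0.134,-0.355,0.028,0,-1,0.134,-0.355,0.028,0,-1]

```text
clock: 7.55
tool_pos: [561.8, -144.1, 294.8]
tcp_rot: [180.0, -0.0, 94.2]
contact_force: [-0.1, 0.2, -1.8]
grip_width: 11.7
grasp_force: 30.0
```

```bash
python3 - <<'E'
from h import *
s=env.read_state(); print(s["tool_pos"],s["tcp_rot"],s["clock"],s["contact_force"])
b=env.camera("wrist"); W=cloud(b,wristT(s,b)); cv2.imwrite("pics/w2.png",b["img"][...,::-1])
np.save("W2.npy",W)
Q=rect(W,(563,-89),75,168,185); print(len(Q),np.median(Q,0),cv2.minEnclosingCircle(Q[:,:2].astype(np.float32)))
# polar: fraction of ring-top points by angle in r 32..38
c=np.array(cv2.minEnclosingCircle(Q[:,:2].astype(np.float32))[0])
# rectified height map, 0.25 px/mm
H=np.zeros((400,400),np.float32); I=np.zeros((400,400,3),np.uint8)
m=np.isfinite(W[...,0])&(np.hypot(W[...,0]-c[0],W[...,1]-c[1])<49)
ii=np.round(200-(W[m][:,0]-c[0])*4).astype(int); jj=np.round(200-(W[m][:,1]-c[1])*4).astype(int)
for i,j,z,col in zip(ii,jj,W[m][:,2],b["img"][m]):
    cv2.circle(I,(int(j),int(i)),3,[int(x) for x in ((0,0,255) if z<169 else col[::-1])],-1)
cv2.imwrite("pics/r2.png",np.hstack([I,cv2.resize(b["img"][...,::-1][:300],(400,400))]))
E
```

```text
[ 561.77042452 -144.08678621  294.80146232] [ 1.79996504e+02 -8.85572357e-03  9.41558606e+01] 7.55 [-0.0935983   0.23261951 -1.81667067]
3832 [561.91752559 -84.17932569 174.62186207] ((562.5869140625, -88.94850158691406), 47.965633392333984)
```

View pics/r2.png

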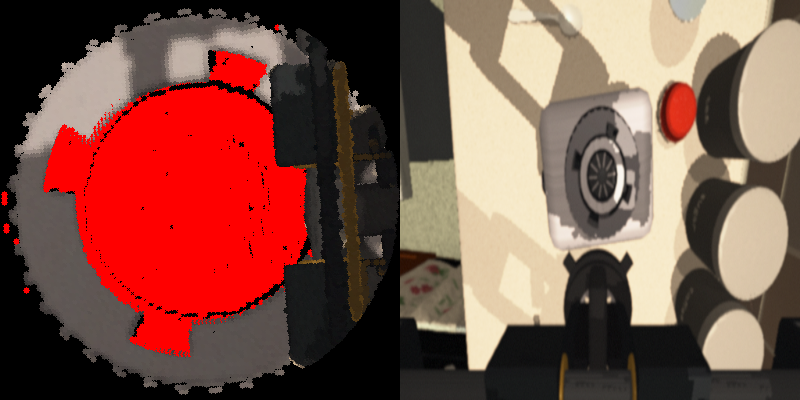

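The rectified view (up = +x, left = +y, 4 px/mm) shows the bore centred near (197,201), with slots at (238,65), (65,160) and (160,338). The fourth is hidden by the gripper. I fit these precisely on the mouth plane.

```bash
cat > fit.py <<'E'
from h import *
from scipy.optimize import differential_evolution as DE
def fit(W,cam,zm,c0):
    m=np.isfinite(W[...,0])&(W[...,2]<179); P=W[m]
    t=(zm-cam[2])/(P[:,2]-cam[2]); X=cam+(P-cam)*t[:,None]; X=X[:,:2]
    k=np.hypot(*(X-c0).T)<44; X=X[k]; hole=P[k,2]<zm-2.5
    def model(p):
        d=X-p[:2]; r=np.hypot(*d.T); a=np.degrees(np.arctan2(d[:,1],d[:,0]))-p[2]
        a=(a+45)%90-45; w=np.abs(r*np.sin(np.radians(a)))
        return (r<30)|((r<38.5)&(w<6.25+p[3]*(r-30)))
    o=DE(lambda p:np.mean(model(p)!=hole),[(c0[0]-6,c0[0]+6),(c0[1]-6,c0[1]+6),(-45,45),(0,.4)],seed=1,maxiter=80,tol=1e-8)
    return o.x,o.fun,len(X)
E
python3 - <<'E'
from fit import *
s=env.read_state(); b=env.camera("wrist"); T=wristT(s,b); W=cloud(b,T)
print(fit(W,T[:3,3],174.7,np.array([563,-89.])))
E
```

```text
(array([ 5.62417750e+02, -8.86680603e+01, -1.54166152e+01,  1.94216443e-01]), np.float64(0.007013264217106266), 6559)
```

Emit:
arm_command:
  increments: [0.0007,0.02,0,0.1,-1,0.0007,0.04,0,0.2,-1,0.0007,0.052,0,0.3,-1,0.0007,0.055,-0.01,0.33,-1,0.0007,0.055,-0.035,0.33,-1,0.0007,0.055,-0.06,0.33,-1,0.0007,0.055,-0.078,0.33,-1,0.0007,0.055,-0.085,0.33,-1,0.0007,0.055,-0.089,0.33,-1,0.0007,0.055,-0.089,0.33,-1,0.0007,0.055,-0.089,0.33,-1]

```text
clock: 8.57
tool_pos: [563.3, -90.8, 206.7]
tcp_rot: [179.9, 0.1, 112.9]
contact_force: [0.0, -0.2, -0.6]
grip_width: 11.7
grasp_force: 30.0
```

```bash
python3 - <<'E'
from h import *
s=env.read_state(); print(s["tool_pos"],s["tcp_rot"],s["clock"],s["contact_force"],s["ft_torque"])
b=env.camera("scene"); c=np.array([562,-89,185.]); T=worldT(b); p=T[:3,:3].T@(c-T[:3,3]); K=b["camera_matrix"]
u=K[0,2]-K[0,0]*p[0]/p[2]; v=K[1,2]+K[1,1]*p[1]/p[2]; print(u,v)
u,v=int(u),int(v); I=b["img"][max(0,v-50):v+50,max(0,u-60):u+60,::-1]
cv2.imwrite("pics/s1.png",cv2.resize(I,None,fx=5,fy=5,interpolation=cv2.INTER_CUBIC))
E
```

```text
[563.27094288 -90.78922278 206.68728975] [1.79937628e+02 6.51338164e-02 1.12943736e+02] 8.5667 [ 0.04889128 -0.18401644 -0.63341577] [-0.05392117  0.08296424  0.05681105]
260.6179335687918 159.95672009127156
```

View pics/s1.png

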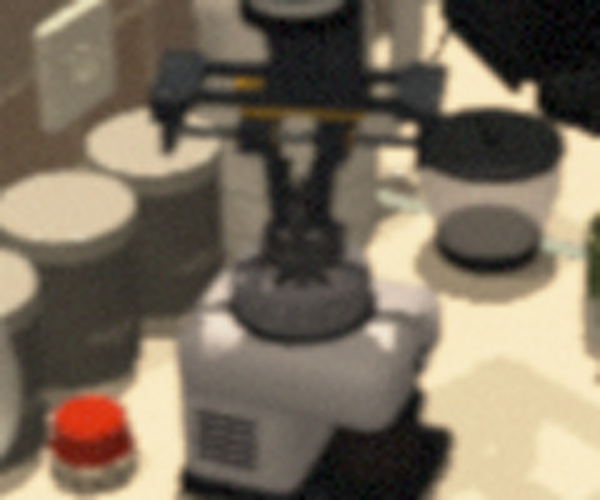

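The scene view shows the carrier held upright just above the ring, centred at about (300,270). I lower it gently.

Emit:
arm_command:
  increments: [0,0,0,0,-1,0,0,-0.002,0,-1,0,0,-0.004,0,-1,0,0,-0.006,0,-1,0,0,-0.008,0,-1,0,0,-0.009,0,-1,0,0,-0.01,0,-1,0,0,-0.01,0,-1,0,0,-0.01,0,-1]

```text
clock: 9.37
tool_pos: [562.6, -90.4, 195.6]
tcp_rot: [-180.0, -0.0, 113.0]
contact_force: [-0.7, 0.5, -2.1]
grip_width: 11.9
grasp_force: 30.0
```

Emit:
arm_command:
  increments: [0,0.0012,0,0,-1,0,0.0012,-0.001,0,-1,0,0.0012,-0.002,0,-1,0,0.0012,-0.003,0,-1,0,0.0012,-0.003,0,-1,0,0.0012,-0.003,0,-1]

```text
clock: 9.87
tool_pos: [562.7, -89.2, 192.7]
tcp_rot: [180.0, 0.0, 113.0]
contact_force: [0.1, -0.4, -2.4]
grip_width: 12.0
grasp_force: 30.0
```

Emit:
arm_command:
  increments: [0,0,-0.0005,0,-1,0,0,-0.001,0,-1,0,0,-0.001,0,-1,0,0,-0.001,0,-1]

```text
clock: 10.2
tool_pos: [562.8, -89.3, 192.1]
tcp_rot: [180.0, 0.0, 113.0]
contact_force: [-1.6, 0.4, 1.3]
grip_width: 11.9
grasp_force: 30.0
```

Contact comes at the predicted height for lugs riding on the ring, at about 3 N. I turn counter-clockwise towards the slots with light pressure.

Emit:
arm_command:
  increments: [0,0,-0.0005,0,-1,0,0,-0.0005,0.02,-1,0,0,-0.0005,0.04,-1,0,0,-0.0005,0.06,-1,0,0,-0.0005,0.08,-1,0,0,-0.0005,0.1,-1,0,0,-0.0005,0.115,-1,0,0,-0.0005,0.115,-1,0,0,-0.0005,0.115,-1]

```text
clock: 10.95
tool_pos: [562.6, -89.2, 191.1]
tcp_rot: [-180.0, -0.0, 119.6]
contact_force: [-0.2, -0.4, -1.3]
grip_width: 11.8
grasp_force: 30.0
```

Emit:
arm_command:
  increments: [0,0,-0.001,0,-1,0,0,-0.002,0,-1,0,0,-0.003,0,-1,0,0,-0.004,0,-1,0,0,-0.004,0,-1,0,0,-0.004,0,-1]

```text
clock: 11.45
tool_pos: [562.7, -89.2, 187.5]
tcp_rot: [180.0, 0.0, 119.6]
contact_force: [-1.4, 0.5, 1.8]
grip_width: 12.0
grasp_force: 30.0
```

The lugs are in the slots and the seat's spring is felt at the right height. I press on to about 8.5 mm.

Emit:
arm_command:
  increments: [0,0,-0.001,0,-1,0,0,-0.002,0,-1,0,0,-0.003,0,-1,0,0,-0.004,0,-1,0,0,-0.005,0,-1,0,0,-0.006,0,-1,0,0,-0.007,0,-1,0,0,-0.0075,0,-1,0,0,-0.0075,0,-1,0,0,-0.0075,0,-1]

```text
clock: 12.28
tool_pos: [562.8, -89.3, 179.9]
tcp_rot: [180.0, 0.0, 119.6]
contact_force: [-2.2, 1.0, 5.2]
grip_width: 11.9
grasp_force: 30.0
```

Emit:
arm_command:
  increments: [0,0,0,-0.03,-1,0,0,0,-0.06,-1,0,0,0,-0.09,-1,0,0,0,-0.12,-1,0,0,0,-0.15,-1,0,0,0,-0.15,-1,0,0,0,-0.15,-1]

```text
clock: 12.87
tool_pos: [563.4, -89.5, 180.2]
tcp_rot: [179.9, 0.1, 111.0]
contact_force: [0.2, -0.1, 4.9]
grip_width: 11.5
grasp_force: 30.0
```

```bash
python3 -c "
from h import *
s=env.read_state();print(s['contact_force'],s['ft_torque'],s['tcp_rot'],s['tool_pos'])"
```

```text
[ 0.16054404 -0.06099512  4.94080412] [-0.04452368  0.0583712  -0.01880954] [1.79912525e+02 7.56985046e-02 1.10982078e+02] [563.42136158 -89.52838208 180.20671697]
```

Emit:
arm_command:
  increments: [0,0,0,-0.04,-1,0,0,0,-0.08,-1,0,0,0,-0.12,-1,0,0,0,-0.16,-1,0,0,0,-0.2,-1,0,0,0,-0.24,-1,0,0,0,-0.28,-1,0,0,0,-0.32,-1,0,0,0,-0.36,-1,0,0,0,-0.4,-1,0,0,0,-0.44,-1,0,0,0,-0.48,-1,0,0,0,-0.48,-1,0,0,0,-0.48,-1]

```text
clock: 14.03
tool_pos: [563.4, -89.5, 180.2]
tcp_rot: [179.9, 0.0, 83.5]
contact_force: [-0.2, 0.5, 4.8]
grip_width: 11.7
grasp_force: 30.0
```

```bash
python3 -c "
from h import *
s=env.read_state();print(s['contact_force'],s['ft_torque'],s['tcp_rot'],s['tool_pos'])"
```

```text
[-0.2432172   0.50517479  4.81739649] [-0.05192721  0.16921734  0.0230277 ] [1.79895112e+02 2.55969558e-02 8.34773561e+01] [563.36530987 -89.51080744 180.1841831 ]
```

Emit:
arm_command:
  increments: [0,0,0,-0.02,-1,0,0,0,-0.04,-1,0,0,0,-0.06,-1,0,0,0,-0.08,-1,0,0,0,-0.1,-1,0,0,0,-0.12,-1,0,0,0,-0.13,-1,0,0,0,-0.13,-1]

```text
clock: 14.7
tool_pos: [563.4, -89.5, 180.2]
tcp_rot: [179.9, 0.0, 76.0]
contact_force: [0.4, 0.8, 5.5]
grip_width: 11.7
grasp_force: 30.0
```

```bash
python3 -c "
from h import *
s=env.read_state();print(s['contact_force'],s['ft_torque'],s['tcp_rot'],s['tool_pos'])"
```

```text
[0.35677464 0.79705667 5.46978792] [-0.0983529   0.12705223  0.09989463] [1.79895042e+02 1.34315454e-02 7.60161994e+01] [563.35802374 -89.50566487 180.18769366]
```

Emit:
arm_command:
  increments: [0,0,0,-0.01,-1,0,0,0,-0.02,-1,0,0,0,-0.03,-1,0,0,0,-0.03,-1]

```text
clock: 15.03
tool_pos: [563.3, -89.3, 180.2]
tcp_rot: [179.9, -0.0, 74.3]
contact_force: [0.1, 0.6, 5.3]
grip_width: 12.0
grasp_force: 30.1
```

```bash
python3 -c "
from h import *
s=env.read_state();print(s['contact_force'],s['ft_torque'],s['tcp_rot'],s['tool_pos'])"
```

```text
[0.14083657 0.64897232 5.31905023] [0.00250337 0.13516691 0.20882291] [ 1.79909385e+02 -1.38351120e-03  7.43242964e+01] [563.28464518 -89.30402858 180.17212836]
```

The stop is felt at about 0.2 N m, well under 0.9. I ease the torque and let it spring up.

Emit:
arm_command:
  increments: [0,0,0,0.02,-1,0,0,0.001,0.03,-1,0,0,0.002,0.04,-1,0,0,0.003,0.04,-1,0,0,0.004,0.04,-1,0,0,0.0045,0.04,-1,0,0,0.0045,0.04,-1]

```text
clock: 15.62
tool_pos: [563.1, -89.4, 184.5]
tcp_rot: [179.9, 0.0, 76.6]
contact_force: [2.6, -0.6, 3.9]
grip_width: 11.6
grasp_force: 30.0
```

```bash
python3 -c "
from h import *
s=env.read_state();print(s['contact_force'],s['ft_torque'],s['tcp_rot'],s['tool_pos'])"
```

```text
[ 2.55400665 -0.60777316  3.89887171] [-0.07145711 -0.39859032  0.03245154] [1.79927387e+02 1.07597783e-03 7.65819862e+01] [563.14204703 -89.36098437 184.52031804]
```

Emit:
arm_command:
  increments: [-0.0004,0,0.0004,0,-1,-0.0004,0,0.0007,0,-1,-0.0004,0,0.0007,0,-1,-0.0004,0,0.0007,0,-1]

```text
clock: 15.95
tool_pos: [562.4, -89.3, 185.0]
tcp_rot: [180.0, 0.0, 76.6]
contact_force: [3.0, -0.3, 3.7]
grip_width: 12.0
grasp_force: 30.0
```

```bash
python3 -c "
from h import *
s=env.read_state();print(s['contact_force'],s['ft_torque'],s['tcp_rot'],s['tool_pos'])"
```

```text
[ 2.95435363 -0.26126788  3.70916843] [-0.18713717 -0.42554838 -0.02115221] [1.79973405e+02 3.01081530e-03 7.65909337e+01] [562.44516615 -89.27941801 184.98870285]
```

Emit:
arm_command:
  increments: [0.0006,0,0,0,-1,0.0008,0,0,0,-1,0.0008,0,0,0,-0.7,0.0008,0,0,0,-0.5,0.0008,0,0,0,-0.2,0.0008,0,0,0,0,0.0008,0,0,0,0,0.0008,0,0,0,0,0.0008,0,0,0,0,0.0008,0,0.005,0,0,0.0008,0,0.02,0,0,0.0008,0,0.045,0,0,0.0008,0,0.075,0,0,0.0008,-0.01,0.105,0,0,0.0008,-0.03,0.115,0,0,0.0008,-0.05,0.12,0,0,0.0008,-0.06,0.12,0,0,0.0008,-0.06,0.12,0,0,0.0008,-0.06,0.12,0,0]

```text
clock: 17.53
tool_pos: [562.6, -149.1, 304.1]
tcp_rot: [-179.9, -0.0, 76.5]
contact_force: [0.3, 0.9, -1.1]
grip_width: 44.5
grasp_force: 0.0
```

```bash
python3 - <<'E'
from h import *
s=env.read_state(); print(s["tool_pos"],s["tcp_rot"],s["clock"],s["contact_force"])
b=env.camera("wrist"); T=wristT(s,b); W=cloud(b,T); W[W[...,2]>235]=np.nan
P=rect(W,(563,-89),40,200,225); print("bar",len(P),np.percentile(P[:,2],[5,50,95]),cv2.minAreaRect(P[:,:2].astype(np.float32)))
Q=rect(W,(563,-89),50,168,179); r=np.hypot(Q[:,0]-562.5,Q[:,1]+88.8); print("ring z",np.median(Q[r>36][:,2]))
H=Q[(r<25)]; print("hub")if len(H)==0 else print("hub",np.median(H[:,2]),len(H))
G=rect(W,(563,-89),25,178,190);print("hub2",len(G),np.median(G[:,2]) if len(G) else 0)
I=b["img"][:300,:,::-1]; cv2.imwrite("pics/end.png",cv2.resize(I,(768,450)))
E
```

```text
[ 562.62196773 -149.07559612  304.0677778 ] [-1.79911191e+02 -4.80758873e-02  7.65217279e+01] 17.5333 [ 0.28203662  0.87396917 -1.0544808 ]
bar 813 [207.29158047 209.77295294 211.13676402] ((561.7677001953125, -89.36259460449219), (51.09492874145508, 12.591190338134766), 76.06333923339844)
ring z 174.60154006840986
hub 178.0607054498641 45
hub2 1155 181.22981721794406
```

View pics/end.png

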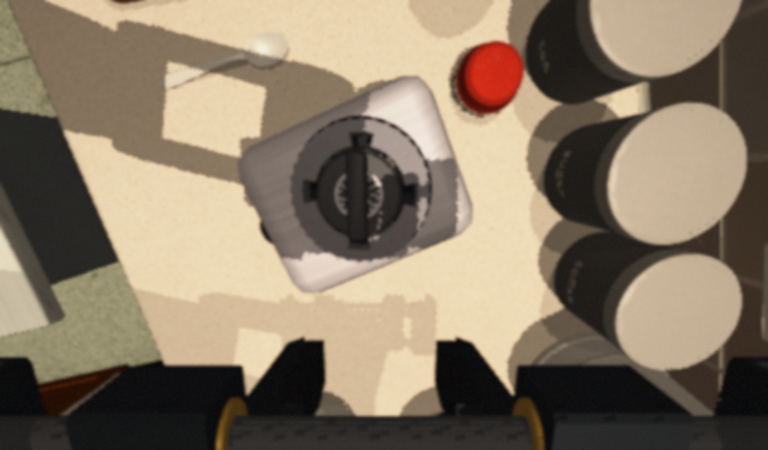

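The last view shows the carrier seated and centred at (358,190), with the bar at 76° and all four slots empty, so the lugs sit under the ledges. The bar top is 35.2 mm above the mouth against 35.5 expected when locked, and the hub is 6.6 mm against 6.5.

```bash
python3 -c "
from workcell import env
print(env.job_done())"
```

```text
the job is handed in; nothing more can be done
None
```

The carrier is set in the grinder's throat, turned clockwise to the stop and sprung up into its pockets; it measures at locked height (origin about 15.8 mm below the mouth, 15.5 expected) with the gripper clear, and I handed the job in at about 18 s; no verdict came back.

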